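# Refit the pack stop under the shelf panel's bracket

## Task

Refit the pack stop on the grey shelf panel: pick it up, set its flat foot gently on the panel in front of the yellow-topped bracket, and slide the foot sideways in under the overhang, square and flat, until it meets the hidden end stop. Press it home there with a firm, steady push of 10 to 15 N for a second, never pushing or jamming it in the pocket with more than 25 N, then let go and leave it seated. Leave the cartons and the bottle as they are.

Things in the scene. Friction and masses are not known exactly. Their poses are not given: they have to be found in the camera images.
- panel: Fixed grey steel shelf panel on the bench, 150 (x) x 250 (y, from -115 to +135 mm) x 12 mm thick, bracket at its -y end. Origin on the bench surface, on the bracket's centre line; z up. The foot slides in along the panel's -y. Bracket: flat yellow overhang, y -115 to -35 mm, 111 mm wide, underside 10 mm and top 14 mm above the panel's top.
- mouth (a point): Middle of the pocket's mouth, on the panel's top under the overhang's front edge (panel x 0, y -35, z 12 mm); axes as the panel. The pocket is 63 mm wide and 10 high. In front of it two guide strips, 10 mm high, not roofed, flare from about 63 mm apart at the mouth to 85 mm apart at panel y -14 mm.
- pin (a joint): Spring pin of the presence switch in the end stop's face: 0 = out, 3 mm proud of the end stop; 0.003 m = pushed in flush, foot home (it can go to 0.004); needs under 1 N. The end stop closes the pocket inside; it is rigid, cannot be seen, and is set anew each time: its face lies anywhere from 20 to 48 mm in from the mouth (panel y -55 to -83 mm). Find it by feel.
- pack_stop: Loose, 0.15 to 0.29 kg, stands on its flat red foot, 60 (x) x 110 (y) x 6 mm. Blue grip block, 14 (x) x 34 (y) mm, centred at y +16, top 56 mm above the underside. Red upright tail plate 60 mm wide, 32 high, at y +52 to +55. Origin: centre of the underside; z up. Its bare -y end goes into the pocket first, its axes parallel to the panel's.
- stop_tip (a point): Middle of the foot's front lower edge, on the pack stop (stop x 0, y -55, z 0 mm).
- stop_grip (a point): Where to pinch the blue grip, from above, fingers on its two x faces (14 mm apart): stop x 0, y +16 mm, 38 mm above the underside. With the stop seated, the grip block is at least 6 mm clear of the overhang.
- carton_red: Loose white carton with a red band, 45 x 80 x 60 mm high, 0.12 kg, origin under its centre. Leave alone.
- carton_green: Loose white carton with a green band, 45 x 70 x 50 mm high, 0.12 kg, origin under its centre. Leave alone.
- bottle: Loose amber jar with a white cap, 44 mm across, 85 mm high, origin under its centre. Leave alone.
There are look-alikes about, which are no part of the job. Several things have the shape of the pack_stop; the one meant has the colours described above.

How it is judged:
On the way, in this order (a step that is already met when the one before it is completed fails the run):
1. the foot's front edge is at least 10 mm inside the pocket, under the overhang (y of stop_tip in the frame of panel below -0.045 m and x of stop_tip in the frame of panel between -0.004 and 0.004 m and z of stop_tip in the frame of panel between 0.0095 and 0.016 m), for 0.1 s.
2. the foot is held pressed home on the end stop (pin in) with more than 8 N for 0.4 s (contact force between pack_stop and panel above 8 N and value of joint pin above 0.002 m and x of stop_tip in the frame of panel between -0.004 and 0.004 m and z of stop_tip in the frame of panel between 0.0095 and 0.016 m), for 0.4 s.
At the end, for the whole second after the job is handed in: The pack stop stands at rest, let go, with its foot flat in the pocket and home: front edge within 2 mm of the end stop (pin in by more than 1 mm) and within 4 mm of the centre line, at most 4 mm above the panel's top, squared to the panel within 0.08 rad and upright within 0.06 rad (y of stop_tip in the frame of panel below -0.052 m and value of joint pin above 0.001 m and x of stop_tip in the frame of panel between -0.004 and 0.004 m and z of stop_tip in the frame of panel between 0.0095 and 0.016 m and angle between the z axis of pack_stop and the z axis of panel, either way round below 0.06 rad and angle between the y axis of pack_stop and the y axis of panel, either way round below 0.08 rad and linear speed of pack_stop below 0.01 m/s); the robot touches nothing.
It fails at once if in the pocket, the pack stop is pushed or jammed against panel, bracket or end stop with more than 25 N (contact force between pack_stop and panel above 25 N and y of stop_tip in the frame of panel below -0.035 m).
It fails at once if the pack stop is slammed on the panel or bracket with more than 80 N (contact force between pack_stop and panel above 80 N).
It fails at once if a carton or the bottle is shifted more than 15 mm or tipped ((distance of carton_red from where it was at the start of the episode above 0.015 m or angle between carton_red's own z axis and vertical above 0.3 rad) or (distance of carton_green from where it was at the start of the episode above 0.015 m or angle between carton_green's own z axis and vertical above 0.3 rad) or (distance of bottle from where it was at the start of the episode above 0.015 m or angle between bottle's own z axis and vertical above 0.3 rad)).
It also fails if it takes over 72 s, if anything falls off the work surface, if the arm or the gripper's body presses on something with over 40 N, if the wrist force passes 120 N, or if a joint passes its speed limit or range.

## Robot

A 7-joint arm with a two-finger parallel gripper is mounted at the origin on the work surface. World frame = base frame: x ahead of the robot, y to its left, z up, the work surface at z = 0. Lengths are in m, angles in rad, forces in N, time in s.
With the tool pointing down it reaches from about 0.4 to 0.75 m from the base axis. Payload 19.5 kg.
Tool frame: the origin (TCP) lies between the finger pads; the fingertips stand 22 mm ahead of it and the grasp point (between the pads) lies 3 mm ahead of it; z points along the fingers, y is the line along which they close (so a half turn about z gives the same grasp; the last joint's range is limited). The gripper opens to 85 mm and grips with 20 to 120 N. Pads are 22 mm wide; open, the fingers measure 114 mm over their backs; the gripper's body (76 mm by 85 mm) begins 54 mm behind the grasp point. The pads swing forward as they close: fully open they stand 13 mm farther back than shut.
Start: joints at [1.118, 0.707, -0.028, 1.485, 0.022, 0.951, -0.075], TCP at [0.23, -0.527, 0.253] pointing down, gripper open.
Joint ranges: [-2.71, 2.71], [-0.32, 2.16], [-1.57, 1.52], [0, 2.45], [-1.46, 4.6], [0, 2.02], [-2.83, 2.83]. Speed limits (rad/s): [1.89, 1.89, 2.57, 2.57, 3.01, 3.01, 3.01].

## Interface

Orientations are given as a rotation vector (axis times angle).
In Python, from station import ctrl, eyes, job gives the robot as it stands. The module is installed in compiled form; this text tells all that it offers. Calls block until the motion is done:
- ctrl.move_to(position, orientation): joint-space move of the TCP to a pose.
- ctrl.movel(position, speed=0.15, rotation=None): straight line of the TCP; rotation=None keeps the orientation; speed is the mean speed in m/s.
- ctrl.move_joints(angles): joint-space move.
- ctrl.grip(opening, force=None): finger opening in m; force is the grip in N (None keeps the last); returns when the fingers have stopped.
- ctrl.wait(seconds).
- ctrl.ik(position, orientation): joint angles nearest the present ones, or None.
- ctrl.sense(): the state.
- eyes.capture(name): name is "scene" or "top" or "wrist"; returns the picture (384x512x3 uint8, red, green, blue); there is no depth.
- eyes.calibration(name): a dict with "fovy" (degrees; the focal length in pixels is half the picture's height over the tangent of half this angle, whatever the lens; pixels are square), "cx", "cy" (the principal point, pixels), "k1" (the pictures are not rectified: a ray, as slopes to the right and down, at radius r is drawn at 1 + k1 r^2 times it, then the intrinsics apply), "origin" and "orientation" of the camera in the world. Camera axes: x right, y down, z forward; pixel columns grow to the right and rows downward; lengths in m; the calibration is good to about 2 mm. A picture is of the moment at which its call begins: read the wrist's pose just before it. calibration takes no time and is no camera call; for the wrist camera it gives the pose at the moment of the call.
A pose or a line that the arm cannot do raises ctrl.Unreachable and nothing moves.
- job.close_job(): hands the job in; it is judged then, once.
The state is a dict: "t": time; "q": joint angles; "joint_vel": joint speeds; "tau": joint torques, N m; "tool_pos": TCP position; "tool_rot": TCP orientation; "wrist_force": force on the tool from outside, world axes, zero at the start; "moment": the same for the moment, N m; "finger_gap": finger opening in m; "gripper_force": force on a finger pad.
Only numpy, scipy, OpenCV 4.12 (cv2) and the standard library are available. Lean on these libraries where they do the work, as an engineer would, in place of code of your own. Each camera call takes 0.05 s, during which the arm holds its last target. There are 200 camera calls.

## Working session

There is one attempt and no reset: what is moved stays moved. The work goes in short steps, each a Python script; the robot and the scene stay as the last script left them, time stands still between calls to the robot, and variables do not carry over. Pictures are saved under pics/ and viewed, at most 10 in all, crops included, and the job is handed in when it is done.

```bash
mkdir -p pics; ls; python3 - <<'E'
from station import ctrl,eyes,job
import cv2,numpy as np
s=ctrl.sense();print(s['t'],s['tool_pos'],s['tool_rot'],s['wrist_force'])
a=eyes.capture("scene");b=eyes.capture("top")
for n,i in(("scene",a),("top",b)):
    cv2.imwrite(f"pics/{n}0.png",i[:,:,::-1]);c=eyes.calibration(n);print(n,c)
E
```

```text
pics
0.0 [ 0.22953039 -0.52692621  0.25282537] [-3.07447921e+00 -6.40567023e-01  3.89839208e-04] [ 0.03755682  0.01066832 -0.52007199]
scene {'fovy': 49.6761982319849, 'cx': 254.11214567394143, 'cy': 194.84107260714967, 'k1': -0.07612661296634467, 'origin': array([ 1.12422489, -0.53606738,  0.57111726]), 'orientation': array([-2.01461878, -0.801686  ,  0.41561351])}
top {'fovy': 42.984520293637615, 'cx': 253.44489148947358, 'cy': 190.77966893827758, 'k1': -0.031026401945265198, 'origin': array([0.38824016, 0.0397929 , 1.09908813]), 'orientation': array([-2.09034188,  2.14622337, -0.19140287])}
```

View pics/scene0.png

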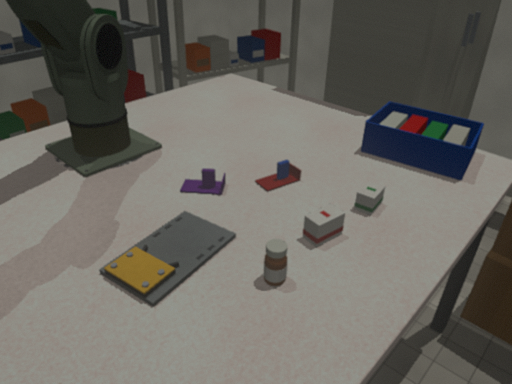

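View pics/top0.png

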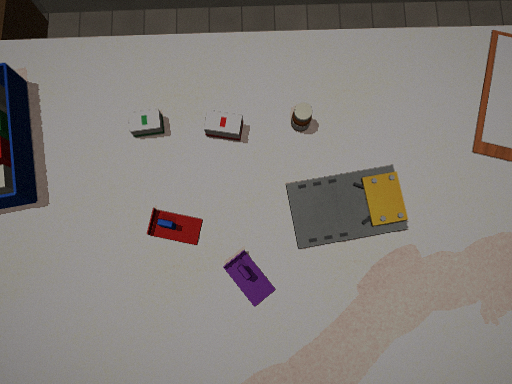

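The scene picture shows the panel with its yellow bracket at about (170,255) and the bottle at (275,262). The cartons are at (323,225) and (370,197). In the top view, two things have the pack stop's shape:
- **Red foot with blue grip:** top (175,227), scene (280,175). This fits the description.
- **All purple:** top (250,278), scene (205,182). This is a look-alike.

I'll confirm with an enlarged crop and measure.

```bash
cat > h.py <<'E'
import cv2,numpy as np
from scipy.spatial.transform import Rotation as R
def ray(c,uv,shape=(384,512)):
    f=shape[0]/2/np.tan(np.radians(c['fovy'])/2)
    K=np.array([[f,0,c['cx']],[0,f,c['cy']],[0,0,1.]])
    p=cv2.undistortPoints(np.float64(uv).reshape(-1,1,2),K,np.array([c['k1'],0,0,0.])).reshape(-1,2)
    return R.from_rotvec(c['orientation']).apply(np.c_[p,np.ones(len(p))])
def onplane(c,uv,z):
    d=ray(c,uv);o=np.array(c['origin']);return o+d*((z-o[2])/d[:,2])[:,None]
def hsv(img): return cv2.cvtColor(img,cv2.COLOR_RGB2HSV)
def mask(img,h0,h1,s=110,v=40,v1=255):
    H=hsv(img)
    if h0>h1: return cv2.inRange(H,(h0,s,v),(180,255,v1))|cv2.inRange(H,(0,s,v),(h1,255,v1))
    return cv2.inRange(H,(h0,s,v),(h1,255,v1))
def blobs(m,amin=20):
    cs,_=cv2.findContours(m,cv2.RETR_EXTERNAL,cv2.CHAIN_APPROX_NONE)
    return sorted([c.reshape(-1,2) for c in cs if cv2.contourArea(c)>amin],key=lambda c:-cv2.contourArea(c.reshape(-1,1,2)))
def rect(P):  # P Nx2 metres -> centre,(long,short),angle of long axis
    (c,(w,h),a)=cv2.minAreaRect((P[:,:2]*1000).astype(np.float32))
    if w<h: w,h,a=h,w,a+90
    return np.array(c)/1000,(w,h),a
E
python3 - <<'E'
from h import *
from station import eyes
b=eyes.capture("top");c=eyes.calibration("top")
cv2.imwrite("pics/crop1.png",cv2.resize(b[190:320,130:300,::-1],None,fx=4,fy=4,interpolation=cv2.INTER_CUBIC))
for n,m,z in(("yellow",mask(b,18,32),.026),("red",mask(b,174,8),.006),("blue",mask(b,100,118),.056),("purple",mask(b,130,160),.006),
  ("grey",cv2.inRange(hsv(b),(0,0,30),(180,90,115)),.012)):
    for k in blobs(m)[:5]:
        print(n,k.mean(0).round(1),rect(onplane(c,k,z)))
E
```

```text
yellow [383.9 198.3] (array([ 0.56889661, -0.24441473]), (112.90507507324219, 81.11617279052734), 8.65584659576416)
red [175.7 226.7] (array([0.51963934, 0.22458565]), (110.52393341064453, 59.59149932861328), 76.58544921875)
red [222.6 121.5] (array([0.76489923, 0.11504397]), (22.157533645629883, 11.796319961547852), 178.30603790283203)
red [224.5 136.6] (array([0.72695612, 0.11450238]), (79.64201354980469, 14.57147216796875), 88.32225799560547)
blue [  8.8 133.5] (array([0.74846387, 0.59941785]), (321.5142822265625, 36.054786682128906), 4.431581020355225)
blue [164.7 223. ] (array([0.52192029, 0.2397471 ]), (32.36353302001953, 14.375415802001953), 77.2414779663086)
purple [247.9 277.3] (array([0.40233755, 0.06201288]), (110.50409698486328, 59.37515640258789), 37.70246887207031)
grey [255.8  16.5] (array([1.02517615, 0.01485083]), (1232.2073974609375, 106.18009948730469), 88.2063217163086)
grey [348.1 205.7] (array([ 0.55550842, -0.16192822]), (253.63389587402344, 153.33982849121094), 98.62489128112793)
grey [ 30.8 148.2] (array([0.74401813, 0.57632312]), (368.2550354003906, 113.52835845947266), 2.0250916481018066)
grey [153.6 128.7] (array([0.74503461, 0.27725491]), (88.96082305908203, 62.41916275024414), 125.90740966796875)
grey [303.  123.1] (array([ 0.75269745, -0.07582361]), (65.11656188964844, 46.29584884643555), 77.83082580566406)
```

View pics/crop1.png

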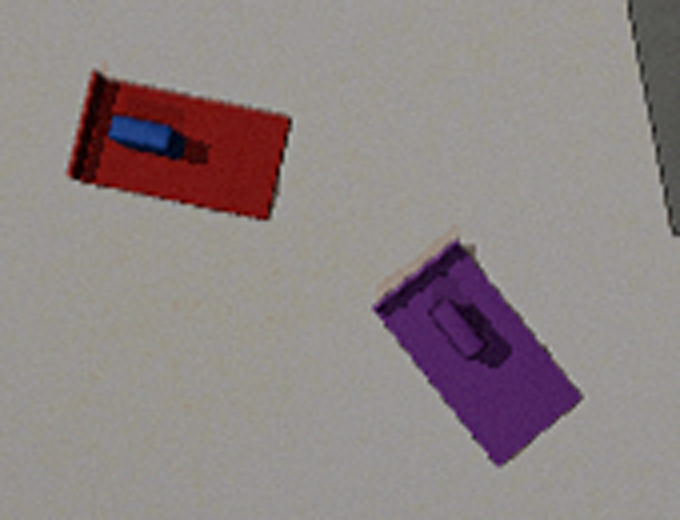

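The crop confirms it: the red foot, blue grip and red tail belong to the upper-left item, at top (175,227), and the other is all purple. The sizes agree (110.5x59.6, 113x81 and 253x153 mm). Next I'll take wrist views of the panel and then of the stop.

```bash
cat >> h.py <<'E'
def down(xdeg):  # tool down, tool x at world angle xdeg
    x=np.array([np.cos(np.radians(xdeg)),np.sin(np.radians(xdeg)),0]);z=np.array([0,0,-1.])
    return R.from_matrix(np.c_[x,np.cross(z,x),z]).as_rotvec()
E
python3 - <<'E'
from h import *
from station import ctrl,eyes
for a,p in((98.9,(.557,-.17,.25)),(-81.1,(.557,-.17,.25)),(76.7,(.523,.24,.2)),(-103.3,(.523,.24,.2)),(98.9,(.57,-.21,.05)),(-81.1,(.57,-.21,.05))):
    q=ctrl.ik(p,down(a));print(a,None if q is None else np.round(q,2))
ok=lambda a:max(abs(ctrl.ik((.523,.24,.2),down(a-22.2))[6]),abs(ctrl.ik((.557,-.17,.25),down(a))[6])) if ctrl.ik((.523,.24,.2),down(a-22.2)) is not None else 9
a=min((98.9,-81.1),key=ok);print(a)
for n,p,o in(("w_panel",(.557,-.17,.25),a),("w_stop",(.523,.24,.22),a-22.2)):
    ctrl.move_to(p,down(o)); ctrl.wait(.2)
    c=eyes.calibration("wrist");b=eyes.capture("wrist")
    cv2.imwrite(f"pics/{n}.png",b[:,:,::-1]);np.save(n+".npy",dict(c=c,b=b),allow_pickle=True)
    print(n,c,ctrl.sense()['t'],ctrl.sense()['tool_pos'])
E
```

```text
98.9 [ 0.4   0.73 -0.31  1.46  0.25  0.99  0.18]
-81.1 [-0.04  0.8   0.61  1.47 -0.5   1.03 -2.3 ]
76.7 [-0.45  0.77 -0.08  1.55  0.07  0.82 -0.79]
-103.3 [ 0.05  1.08 -1.35  1.54  1.07  1.39  1.53]
98.9 [ 0.39  1.04 -0.19  1.52  0.28  0.61  0.21]
-81.1 [ 0.07  1.1   0.49  1.54 -0.72  0.7  -2.08]
98.9
w_panel {'fovy': 60.39037167690542, 'cx': 256.2237482169061, 'cy': 189.52473826628454, 'k1': -0.03970089455954252, 'origin': array([ 0.54490352, -0.10121463,  0.37161737]), 'orientation': array([2.84874583, 0.21941883, 0.03075181])} 2.1667 [ 0.55684182 -0.17050912  0.24998936]
w_stop {'fovy': 60.39037167690542, 'cx': 256.2237482169061, 'cy': 189.52473826628454, 'k1': -0.03970089455954252, 'origin': array([0.53892406, 0.30762605, 0.34165666]), 'orientation': array([ 2.83857454, -0.33293986, -0.04832676])} 3.9417 [0.52325754 0.23945823 0.22002076]
```

```bash
python3 - <<'E'
import cv2,numpy as np
a=cv2.imread("pics/w_panel.png");b=cv2.imread("pics/w_stop.png")
cv2.imwrite("pics/wp.png",cv2.resize(np.hstack([a,b]),(800,300),interpolation=cv2.INTER_AREA))
from h import *
for n,L in(("w_panel",(("yellow",(18,32),.026),)),("w_stop",(("red",(174,8),.006),("blue",(100,118),.056)))):
    d=np.load(n+".npy",allow_pickle=True).item()
    for nm,h,z in L:
        for k in blobs(mask(d['b'],*h),200)[:3]:
            P=onplane(d['c'],k,z);r=rect(P);print(nm,k.min(0),k.max(0),r)
            print(cv2.boxPoints(cv2.minAreaRect((P[:,:2]*1000).astype(np.float32))).round(1).tolist())
E
```

```text
yellow [206 195] [307 261] (array([ 0.56774841, -0.24737518]), (112.06513214111328, 80.80213928222656), 8.818859100341797)
[[506.20001220703125, -216.0], [518.5999755859375, -295.8999938964844], [629.2999877929688, -278.70001220703125], [616.9000244140625, -198.89999389648438]]
red [225 128] [287 228] (array([0.51818433, 0.22195685]), (108.59314727783203, 62.62324142456055), 76.620361328125)
[[475.20001220703125, 176.39999389648438], [536.0999755859375, 161.89999389648438], [561.2000122070312, 267.5], [500.29998779296875, 282.0]]
red [456 198] [511 271] (array([0.73690723, 0.11224695]), (95.63453674316406, 48.325374603271484), 51.66884994506836)
[[688.2999877929688, 89.69999694824219], [726.2000122070312, 59.79999923706055], [785.5, 134.8000030517578], [747.5999755859375, 164.6999969482422]]
blue [250 151] [263 193] (array([0.52335541, 0.24157994]), (38.31637954711914, 11.749043464660645), 76.62167358398438)
[[513.2000122070312, 224.3000030517578], [524.5999755859375, 221.60000610351562], [533.5, 258.8999938964844], [522.0999755859375, 261.6000061035156]]
```

View pics/wp.png

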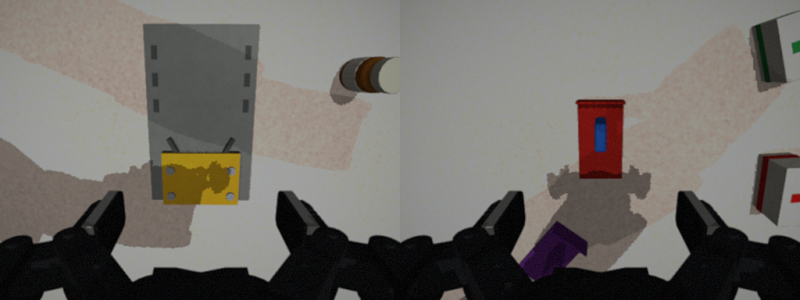

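The wrist views agree with the top view to within about 3 mm: yellow bracket at (200,178) in the left half, red stop with blue grip at (600,137) in the right half. Next: grasp and lift.

```bash
python3 - <<'E'
from h import *
from station import ctrl,eyes
g=(.5226,.2395);o=down(76.65)
ctrl.move_to((*g,.12),o)
ctrl.movel((*g,.041),speed=.08);ctrl.wait(.2)
f0=ctrl.sense();print(f0['tool_pos'],f0['wrist_force'])
ctrl.grip(.0,60);s=ctrl.sense();print('gap',s['finger_gap'],s['gripper_force'],s['wrist_force'],s['tool_pos'])
ctrl.movel((*g,.16),speed=.1);ctrl.wait(.4);s=ctrl.sense();print('gap',s['finger_gap'],s['gripper_force'],s['wrist_force'],s['moment'],s['t'])
c=eyes.calibration("wrist");b=eyes.capture("wrist");np.save("w_held.npy",dict(c=c,b=b,s=s),allow_pickle=True)
cv2.imwrite("pics/held.png",b[:,:,::-1])
E
```

```text
[0.52273611 0.23957201 0.0413312 ] [-0.28172175  0.58107729 -0.99350953]
gap 0.013120516499189529 58.958943486213684 [1.12583906 0.20012709 3.79201742] [0.52269423 0.23957776 0.04112436]
gap 0.013588266218896536 58.350672125816345 [ 0.85251452 -0.07763126 -2.8735216 ] [-0.01701284  0.02054951  0.02887398] 8.1583
```

View pics/held.png

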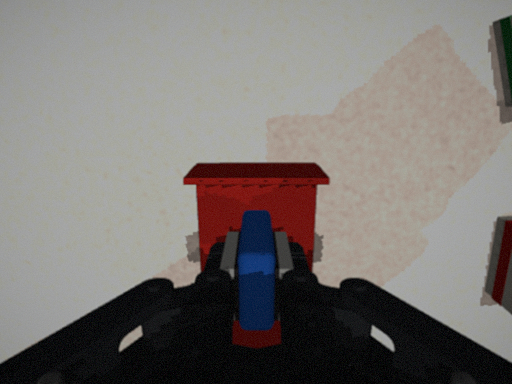

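The stop is held squarely, with its tail plate centred at (256,172). Two separate estimates of the mouth agree at (0.562,-0.2065), yaw 8.7°. Now I'll lower it onto the panel in front of the guides by feel.

```bash
cat >> h.py <<'E'
A=98.7;UY=np.array([np.cos(np.radians(A)),np.sin(np.radians(A)),0]);UX=np.array([UY[1],-UY[0],0])
M=np.array([.5622,-.2065,0])
def P(x,ytip,z): return M+UX*x+UY*(ytip+.035+.071)+np.array([0,0,z])   # TCP for tip at panel (x,ytip)
def pf(v): v=np.asarray(v);return np.array([v@UX,v@UY,v[2]])            # world force -> panel axes
def tip(p): d=np.asarray(p)-M;return d@UX,d@UY-.106,p[2]
E
python3 - <<'E'
from h import *
from station import ctrl,eyes
o=down(A)
ctrl.move_to(P(0,.004,.15),o);ctrl.movel(P(0,.004,.06),speed=.08);ctrl.wait(.4)
f0=pf(ctrl.sense()['wrist_force']);print('f0',f0)
z=.057
while z>.047:
    ctrl.movel(P(0,.004,z),speed=.01);ctrl.wait(.1);s=ctrl.sense();f=pf(s['wrist_force'])-f0
    print(round(z,4),s['tool_pos'][2].round(4),f.round(2))
    if f[2]>2.5: break
    z-=.0007
np.save('f0.npy',f0)
print(tip(s['tool_pos']),s['moment'],s['t'])
cv2.imwrite("pics/placed.png",cv2.resize(eyes.capture("scene")[180:310,90:260,::-1],None,fx=4,fy=4,interpolation=cv2.INTER_CUBIC))
E
```

```text
f0 [-0.29769639 -0.63931041 -3.29135762]
0.057 0.057 [0.48 0.48 0.09]
0.0563 0.0563 [0.97 0.6  1.43]
0.0556 0.0556 [-0.24  0.29  0.16]
0.0549 0.0549 [0.1  0.11 0.01]
0.0542 0.0542 [0.08 1.23 0.79]
0.0535 0.0535 [1.02 0.04 1.33]
0.0528 0.0531 [-0.95  1.05  8.  ]
(np.float64(5.063621856075421e-05), np.float64(0.003976540397290354), np.float64(0.05313042947804597)) [0.06753251 0.36752375 0.06488389] 13.8083
```

View pics/placed.png

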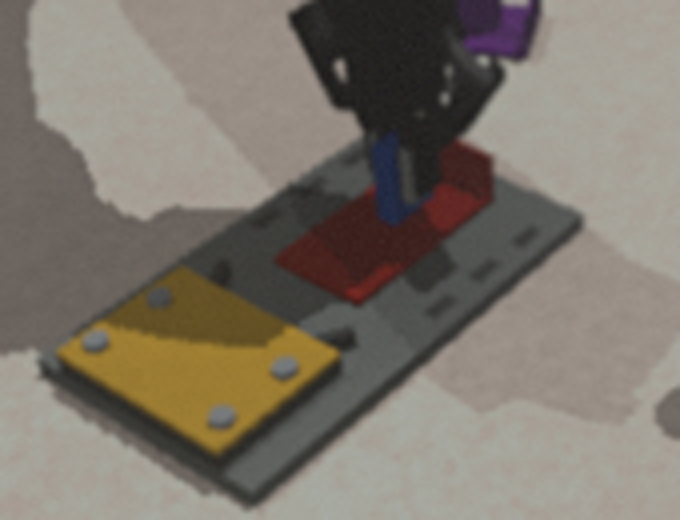

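The foot is on the panel between the guides, with front corners at crop (275,260) and (358,300). The bracket's front edge runs from (183,266) to (340,355). I'll check lateral alignment within this same camera view and ease the down force.

```bash
python3 - <<'E'
from h import *
from station import ctrl,eyes
c=eyes.calibration("scene");g=lambda p:np.array(p)/4+[90-.375,180-.375]
t=onplane(c,[g(p) for p in((275,260),(358,300))],.016);y=onplane(c,[g(p) for p in((183,266),(340,355))],.026)
for n,p in(("tip",t),("yel",y)):
    m=p.mean(0)-M;d=p[1]-p[0];print(n,m@UX,m@UY-.035,np.linalg.norm(d),np.degrees(np.arctan2(d[1],d[0])))
f0=np.load('f0.npy')
for z in(.0532,.0533): 
    ctrl.movel(P(0,.004,z),speed=.01);ctrl.wait(.2);s=ctrl.sense();print(z,s['tool_pos'][2],(pf(s['wrist_force'])-f0).round(2),s['moment'].round(2))
E
```

```text
tip 0.0006728222968538004 0.003382225560293821 0.05690835400769467 10.516541496260935
yel 0.0025498073314551965 -0.03750014021229716 0.11086779128958625 7.746104374560061
0.0532 0.05315231588180956 [-0.41  1.24  0.64] [ 0.04 -0.    0.04]
0.0533 0.05327583923588743 [-0.53  0.85  0.09] [ 0.01 -0.    0.03]
```

The lateral offset is within 2 mm, the same as the pixel noise. I'll slide in with small guarded steps, complying sideways, and stop at the end-stop's first resistance.

```bash
cat >> h.py <<'E'
def F(ctrl,f0,n=3):
    a=[]
    for _ in range(n): ctrl.wait(.02);a.append(pf(ctrl.sense()['wrist_force']))
    return np.mean(a,0)-f0
E
python3 - <<'E'
from h import *
from station import ctrl
import json
f0=np.load('f0.npy');x=0.;Z=.0532;y=.004;log=[];why='end'
ctrl.movel(P(0,-.010,Z),speed=.03);y=-.010;f=F(ctrl,f0);print('start',f.round(2),ctrl.sense()['t'])
while y>-.085:
    y-=.0004;ctrl.movel(P(x,y,Z),speed=.012);f=F(ctrl,f0,2);s=ctrl.sense()
    log.append((y*1e3,x*1e3,*f,s['moment'][2],s['t']))
    if abs(f[0])>2: x+=np.clip(f[0]*3e-5,-2e-4,2e-4)
    if f[1]>5: why='resist';break
    if s['t']>45 : why='time';break
    if abs(f[0])>9: why='lateral';break
L=np.array(log);print(why);np.set_printoptions(suppress=True,precision=2);print(L[::6]);print(L[-8:]);print(tip(s['tool_pos']),s['finger_gap'])
json.dump([x,y],open('xy.json','w'))
E
```

```text
start [0.12 0.56 0.53] 15.425
time
[[-10.4    0.    -0.12   0.63   0.93   0.01  15.71]
 [-12.8    0.    -0.08   0.62   0.32  -0.    17.41]
 [-15.2    0.     0.52   0.37   0.07  -0.01  19.11]
 [-17.6    0.     0.23   0.62   0.49   0.01  20.81]
 [-20.     0.    -0.02   1.53   0.68   0.05  22.51]
 [-22.4    0.     0.52   0.26   1.06   0.02  24.21]
 [-24.8    0.     1.     0.68   0.98   0.05  25.91]
 [-27.2    0.    -0.05   0.56   0.94  -0.04  27.61]
 [-29.6    0.     0.56   0.88   1.1   -0.    29.31]
 [-32.     0.     0.04   1.44   0.33   0.01  31.01]
 [-34.4    0.     0.91   0.39   0.11  -0.01  32.71]
 [-36.8    0.     0.11   0.49  -0.18   0.02  34.41]
 [-39.2    0.     0.4    1.24   0.44   0.01  36.11]
 [-41.6    0.     0.88   0.84   0.74   0.08  37.81]
 [-44.     0.     0.47   1.38   0.72   0.03  39.51]
 [-46.4    0.     0.34   0.56   0.62   0.02  41.21]
 [-48.8    0.     0.15   1.04   1.1   -0.02  42.91]
 [-51.2    0.     0.3    1.05   0.22  -0.01  44.61]]
[[-49.2    0.     0.21   1.09   0.49   0.04  43.19]
 [-49.6    0.     0.18   0.22   0.59   0.01  43.48]
 [-50.     0.     0.38   0.17   0.78  -0.01  43.76]
 [-50.4    0.     0.05   0.31   0.99   0.03  44.04]
 [-50.8    0.    -0.4    1.07   0.62  -0.03  44.33]
 [-51.2    0.     0.3    1.05   0.22  -0.01  44.61]
 [-51.6    0.    -0.29   0.58   0.62   0.01  44.89]
 [-52.     0.     0.36   0.48   0.72  -0.01  45.17]]
(np.float64(-1.781196130673049e-05), np.float64(-0.05201217713691147), np.float64(0.0532198045081019)) 0.01345610000869063
```

It slides freely with no lateral load, but each move takes at least 0.28 s. I'll continue with 0.6 mm steps (at most about 15 N per step), then press, hold and release in one script.

```bash
python3 - <<'E'
from h import *
from station import ctrl
import json
np.set_printoptions(suppress=True,precision=2)
f0=np.load('f0.npy');x,y=json.load(open('xy.json'));Z=.0532;hit=False
ctrl.movel(P(x,-.0525,Z),speed=.012);y=-.0525
base=F(ctrl,f0,3)[1]
while y>-.086 and ctrl.sense()['t']<61:
    y-=.0006;ctrl.movel(P(x,y,Z),speed=.05);s=ctrl.sense();f=pf(s['wrist_force'])-f0
    if f[1]>4 or abs(f[0])>9: hit=True;break
print('hit',hit,y,f,s['t'],tip(s['tool_pos']))
if hit and abs(f[0])<9:
    ok=0
    for i in range(12):
        f=F(ctrl,f0,3);print(y*1e3,f,ctrl.sense()['t'])
        if 11<f[1]<14.5: break
        y-=np.clip((12.5-f[1])*2.5e-5,-2e-4,1.5e-4);ctrl.movel(P(x,y,Z),speed=.01)
        if ctrl.sense()['t']>65: break
    for i in range(5): ctrl.wait(.2);s=ctrl.sense();print('hold',pf(s['wrist_force'])-f0,s['t'],tip(s['tool_pos']))
    json.dump([x,y],open('xy.json','w'))
E
```

```text
hit True -0.05670000000000002 [-0.09  7.57  2.87] 47.225 (np.float64(0.00014495750601415232), np.float64(-0.05605163940012575), np.float64(0.05325948828921728))
-56.700000000000024 [-0.23  6.97  3.43] 47.275
-56.83814697166557 [0.24 7.25 3.17] 47.575
-56.96945586488412 [-0.7   7.94  3.91] 47.875
-57.08356589649943 [-0.77  8.31  4.72] 48.175
-57.18831049119795 [-0.66  9.4   5.32] 48.475
-57.265788174734354 [-0.9   9.75  5.3 ] 48.775
-57.3345857535783 [-0.38 10.02  5.54] 49.075
-57.39661812511493 [-1.11  9.96  5.8 ] 49.375
-57.46009386552779 [-0.77 10.15  5.93] 49.675
-57.51884206225234 [-1.28 11.24  6.1 ] 49.975
hold [-0.62 10.53  6.35] 50.175 (np.float64(0.00016414371924673447), np.float64(-0.05608130301605478), np.float64(0.05329436658177364))
hold [-1.34 10.28  6.22] 50.375 (np.float64(0.0001528314636834754), np.float64(-0.056112731827544705), np.float64(0.05329758495925475))
hold [-1.45 11.05  5.79] 50.575 (np.float64(0.00015061284413675434), np.float64(-0.05611343410464821), np.float64(0.0533121963306072))
hold [-0.89 12.18  5.27] 50.775 (np.float64(0.0001491378575767475), np.float64(-0.056103967873538364), np.float64(0.053310651288811205))
hold [-0.96 10.08  6.65] 50.975 (np.float64(0.0001306288627351744), np.float64(-0.05612228320485313), np.float64(0.0532825416477834))
```

It met a rigid stop at a tip y of about -56 mm, with no side load, and held at about 10.5 N. I'll firm that to about 12.5 N for a second, then ease off, release, lift and check.

```bash
python3 - <<'E'
from h import *
from station import ctrl,eyes
import json
np.set_printoptions(suppress=True,precision=2)
f0=np.load('f0.npy');x,y=json.load(open('xy.json'));Z=.0532
for i in range(5):
    y-=.00012;ctrl.movel(P(x,y,Z),speed=.01);f=F(ctrl,f0,3)
    if f[1]>12.2: break
for i in range(5): ctrl.wait(.22);print('hold',y*1e3,pf(ctrl.sense()['wrist_force'])-f0)
for i in range(6):
    f=F(ctrl,f0,3)
    if f[1]<4: break
    y+=.00025;ctrl.movel(P(x,y,Z),speed=.01)
s=ctrl.sense();print('eased',y*1e3,f,s['t'],tip(s['tool_pos']))
ctrl.grip(.045);s=ctrl.sense();print('open',s['finger_gap'],pf(s['wrist_force']),s['t'])
p=s['tool_pos'];ctrl.movel((p[0],p[1],.20),speed=.12);ctrl.wait(.1)
print(ctrl.sense()['t'])
a=cv2.resize(eyes.capture("scene")[180:310,90:260],None,fx=3,fy=3,interpolation=cv2.INTER_CUBIC)
c=eyes.calibration("wrist");w=eyes.capture("wrist")
np.save("w_end.npy",dict(c=c,b=w),allow_pickle=True)
cv2.imwrite("pics/end.png",np.hstack([a[:384],w[:,200:490] if 0 else cv2.resize(w,(290*1,218)).repeat(1,0)] if 0 else [a[:384],w[:,150:400][:384]])[:,:,::-1])
E
```

```text
hold -57.75884206225235 [-1.38 13.37  7.29]
hold -57.75884206225235 [-1.3  12.85  7.39]
hold -57.75884206225235 [-1.61 12.52  5.89]
hold -57.75884206225235 [-1.34 12.37  6.34]
hold -57.75884206225235 [-0.69 12.65  7.35]
eased -56.25884206225235 [-0.22  6.2   3.31] 54.4583 (np.float64(8.175939145048994e-05), np.float64(-0.05600352894177768), np.float64(0.0532289204071144))
open 0.045005580142696504 [ 0.28  0.14 -0.74] 54.8667
56.3417
```

View pics/end.png

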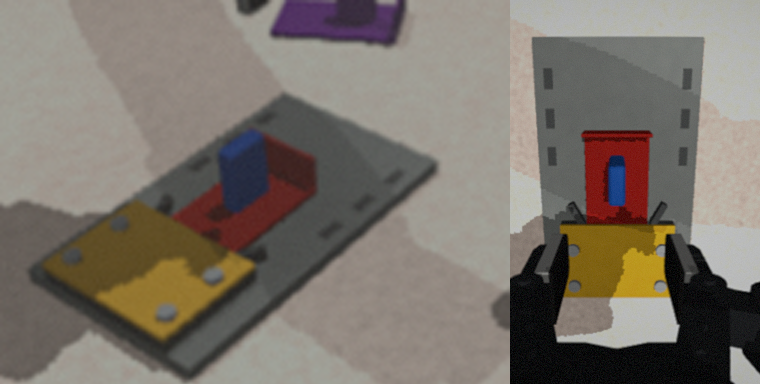

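The picture shows the stop upright and square. The foot is under the yellow edge at (617,225), centred between the guides, and the gripper is clear. Handing in.

```bash
python3 -c "
from station import job
print(job.close_job())"
```

```text
the job is handed in; nothing more can be done
None
```

The pack stop is in the pocket against a rigid stop about 21 mm in, pressed at about 12.5 N for a second with wrist-measured push never above about 14 N, then released square and upright. I handed the job in at about 56 s; no verdict came back, and the pin itself could not be read.

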